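# Put the kettle on

## Task

The filled kettle stands on one of the two zones of the induction hob: put it on to boil. With a fingertip, lightly press and let go, in this order, the power key, the zone key for the side where the kettle stands, and the boost key. Press no other key, lift nothing, and leave the kettle, the pan and everything else standing where they are.

Things in the scene. Friction and masses are not known exactly. Their poses are not given: they have to be found in the camera images.
- hob: Twin induction hob, fixed; 360 mm deep, 600 mm wide, flat top at 62 mm. Two printed zones (rings, 190 mm across) centred 55 mm behind its middle and 155 mm left (+y) and right (-y). Seven light grey push keys in a row 140 mm in front of the middle (x = -0.14), 55 mm apart. Origin: centre of underside; x away from the robot, y to the robot's left, z up. Never press it with over 20 N.
- kettle: Steel stove kettle with black arched handle and spout, filled (1.1 to 2.1 kg), standing loose on the left or the right cooking zone. Body 184 mm across, 120 mm tall, lid knob to 150 mm, handle to 212 mm, spout reaches 137 mm out from the axis. Origin: centre of its underside; x towards the spout, z up. Must not be moved.
- pan: Shallow open steel pan with two black loop handles, empty, on the other zone; 180 mm across (246 mm over the handles), 55 mm tall. Origin: centre of its underside; z up. Leave alone.
- salt: Small glass salt shaker with steel cap, 40 mm across, 67 mm tall, on the hob's glass behind the middle of the key row (about 95 mm behind the power key). Origin: centre of its underside. Leave alone.
- mill: Turned dark wooden pepper mill, 52 mm across, 170 mm tall, at the back of the hob between the zones. Origin: centre of its underside. Leave alone.
- mug: White mug, 80 mm across, 95 mm tall, handle 77 mm out along its +y, on the worktop left of the hob. Origin: centre of its underside. Leave alone.
- spatula: Wooden spatula, 300 mm long, lying on the worktop right of the hob along its x. Leave alone.
- jar: Glass jar with steel lid, 84 mm across, 130 mm tall, on the worktop left of the hob. Origin: centre of its underside. Leave alone.
- key_zone_left_top (a point): Centre of the top of the zone left key: first from the left, 165 mm left of the middle; square, 20 x 20 mm; mark: two small circles, the left one filled in. Selects the left cooking zone.
- key_timer_top (a point): Centre of the top of the timer key: second from the left, 110 mm left of the middle; small round, 18 mm; clock mark. Timer, not wanted.
- key_minus_top (a point): Centre of the top of the minus key: third from the left, 55 mm left of the middle; small round, 18 mm; one bar. Less heat, not wanted.
- key_power_top (a point): Centre of the top of the power key: the middle key of the row, fourth from either end; the largest round key, 24 mm; mark: a ring broken by a short bar. Switches the hob on.
- key_plus_top (a point): Centre of the top of the plus key: third from the right, 55 mm right of the middle; small round, 18 mm; cross mark. More heat, not wanted.
- key_boost_top (a point): Centre of the top of the boost key: second from the right, 110 mm right of the middle; oblong, 28 mm front to back by 16 mm across; mark: two chevrons. Boost: full heat on the selected zone.
- key_zone_right_top (a point): Centre of the top of the zone right key: first from the right, 165 mm right of the middle; square, 20 x 20 mm; mark: two small circles, the right one filled in. Selects the right cooking zone.
- key_zone_left (a joint): How far the zone left key is pressed down, in m: 0 up, 0.006 fully down. Its top is 70 mm over the worktop, 8 mm proud of the hob. It sinks straight down on a spring, starting to move at 1 N, fully down at 8 N on a firm stop (2 mm proud); counts as pressed when over 2 mm down (3.3 N) for 0.1 s; springs back when let go. Press slowly (about 15 mm/s): hitting the stop fast passes 20 N.
- key_timer (a joint): How far the timer key is pressed down, in m: 0 up, 0.006 fully down. Its top is 70 mm over the worktop, 8 mm proud of the hob. It sinks straight down on a spring, starting to move at 1 N, fully down at 8 N on a firm stop (2 mm proud); counts as pressed when over 2 mm down (3.3 N) for 0.1 s; springs back when let go. Press slowly (about 15 mm/s): hitting the stop fast passes 20 N.
- key_minus (a joint): How far the minus key is pressed down, in m: 0 up, 0.006 fully down. Its top is 70 mm over the worktop, 8 mm proud of the hob. It sinks straight down on a spring, starting to move at 1 N, fully down at 8 N on a firm stop (2 mm proud); counts as pressed when over 2 mm down (3.3 N) for 0.1 s; springs back when let go. Press slowly (about 15 mm/s): hitting the stop fast passes 20 N.
- key_power (a joint): How far the power key is pressed down, in m: 0 up, 0.006 fully down. Its top is 70 mm over the worktop, 8 mm proud of the hob. It sinks straight down on a spring, starting to move at 1 N, fully down at 8 N on a firm stop (2 mm proud); counts as pressed when over 2 mm down (3.3 N) for 0.1 s; springs back when let go. Press slowly (about 15 mm/s): hitting the stop fast passes 20 N.
- key_plus (a joint): How far the plus key is pressed down, in m: 0 up, 0.006 fully down. Its top is 70 mm over the worktop, 8 mm proud of the hob. It sinks straight down on a spring, starting to move at 1 N, fully down at 8 N on a firm stop (2 mm proud); counts as pressed when over 2 mm down (3.3 N) for 0.1 s; springs back when let go. Press slowly (about 15 mm/s): hitting the stop fast passes 20 N.
- key_boost (a joint): How far the boost key is pressed down, in m: 0 up, 0.006 fully down. Its top is 70 mm over the worktop, 8 mm proud of the hob. It sinks straight down on a spring, starting to move at 1 N, fully down at 8 N on a firm stop (2 mm proud); counts as pressed when over 2 mm down (3.3 N) for 0.1 s; springs back when let go. Press slowly (about 15 mm/s): hitting the stop fast passes 20 N.
- key_zone_right (a joint): How far the zone right key is pressed down, in m: 0 up, 0.006 fully down. Its top is 70 mm over the worktop, 8 mm proud of the hob. It sinks straight down on a spring, starting to move at 1 N, fully down at 8 N on a firm stop (2 mm proud); counts as pressed when over 2 mm down (3.3 N) for 0.1 s; springs back when let go. Press slowly (about 15 mm/s): hitting the stop fast passes 20 N.
There are look-alikes about, which are no part of the job. What is shaped like the kettle but orange or yellow is not meant.

How it is judged:
By the outcome, as a careful person would: the job done as asked, in the order asked, and still so for the second after the job is handed in, with the robot touching nothing.
It also fails if it takes over 48 s, if anything falls off the work surface, if the arm or the gripper's body presses on something with over 40 N, if the wrist force passes 120 N, or if a joint passes its speed limit or range.

## Robot

A 7-joint arm with a two-finger parallel gripper is mounted at the origin on the work surface. World frame = base frame: x ahead of the robot, y to its left, z up, the work surface at z = 0. Lengths are in m, angles in rad, forces in N, time in s.
With the tool pointing down it reaches from about 0.425 to 0.925 m from the base axis. Payload 6.8 kg.
Tool frame: the origin (TCP) lies midway between the tips of the shut fingers; the grasp point (between the pads) lies 19 mm behind it (arm.grip_point_offset is the distance from the TCP to the grasp point, in m); z points along the fingers, y is the line along which they close (so a half turn about z gives the same grasp; the last joint's range is limited). The gripper opens to 85 mm and grips with 20 to 120 N. Pads are 22 mm wide; open, the fingers measure 114 mm over their backs; the gripper's body (76 mm by 85 mm) begins 54 mm behind the grasp point. The pads swing forward as they close: fully open they stand 13 mm farther back than shut.
Start: joints at [1.136, 0.477, 0.022, 1.555, -0.011, 1.109, -0.083], TCP at [0.217, -0.639, 0.231] pointing down, gripper open.
Joint ranges: [-2.96, 2.96], [-0.34, 2.1], [-1.41, 1.46], [0.24, 2.44], [-1.37, 4.51], [0.17, 1.92], [-2.96, 2.96]. Speed limits (rad/s): [2.39, 2.39, 3.14, 3.14, 3.14, 3.14, 3.14].

## Interface

Orientations are given as a 3x3 rotation matrix whose columns are the frame's x, y, z axes.
In Python, from bench import arm gives the robot as it stands. Calls block until the motion is done:
- arm.move_to(position, orientation): joint-space move of the TCP to a pose.
- arm.move_l(position, orientation=None, rate=0.15, until_force=None): straight line of the TCP; orientation=None keeps the orientation; rate is the mean speed in m/s. With until_force (N) it stops when the force on the tool has changed by that much, and returns True; else False.
- arm.goto_joints(angles): joint-space move.
- arm.set_gripper(opening, grip_force=None): opening from 0.0 (shut) to 1.0 (fully open); grip_force is the grip in N (None keeps the last); returns when the fingers have stopped.
- arm.wait(seconds).
- arm.inverse_kinematics(position, orientation): joint angles nearest the present ones, or None.
- arm.snapshot(name): name is "scene" or "top" or "wrist"; returns the picture (420x560x3 uint8, red, green, blue); there is no depth.
- arm.camera_model(name): a dict with "mtx" (3x3 intrinsics, pixels), "dist" ([k1, k2, p1, p2, k3] as OpenCV has them; the pictures are not rectified), "R" (3x3) and "t" (3): a world point X has camera coordinates R X + t. Camera axes: x right, y down, z forward; pixel columns grow to the right and rows downward; lengths in m; the calibration is good to about 2 mm. A picture is of the moment at which its call begins: read the wrist's pose just before it. camera_model takes no time and is no camera call; for the wrist camera it gives the pose at the moment of the call.
A pose or a line that the arm cannot do raises arm.PlanningError and nothing moves.
- arm.close_job(): hands the job in; it is judged then, once.
Readings, each from a call of its own:
- arm.read_time(): time.
- arm.read_joints(): joint angles.
- arm.read_dq(): joint speeds.
- arm.read_joint_torque(): joint torques, N m.
- arm.read_eef_pos(): TCP position.
- arm.read_tcp_rot(): TCP orientation.
- arm.read_force(): force on the tool from outside, world axes, zero at the start.
- arm.read_moment(): the same for the moment, N m.
- arm.read_grip_width(): opening from 0.0 (shut) to 1.0 (fully open).
- arm.read_grip_force(): force on a finger pad.
Only numpy, scipy, OpenCV 4.12 (cv2) and the standard library are available. Lean on these libraries where they do the work, as an engineer would, in place of code of your own. Each camera call takes 0.05 s, during which the arm holds its last target. There are 200 camera calls.

## Working session

There is one attempt and no reset: what is moved stays moved. The work goes in short steps, each a Python script; the robot and the scene stay as the last script left them, time stands still between calls to the robot, and variables do not carry over. Pictures are saved under pics/ and viewed, at most 10 in all, crops included, and the job is handed in when it is done.

```bash
mkdir -p pics; python3 - <<'E'
from bench import arm
import cv2
for n in("scene","top"):
    cv2.imwrite(f"pics/{n}0.png",cv2.resize(arm.snapshot(n)[:,:,::-1],(800,600),interpolation=cv2.INTER_CUBIC))
    m=arm.camera_model(n);print(n,m["t"],(-m["R"].T@m["t"]))
print(arm.read_tcp_rot(),arm.read_time())
E
```

```text
scene [ 0.10239528 -0.26846656  1.91883764] [1.66122679 0.2908579  0.95928318]
top [0.0094053  0.52781897 1.2580378 ] [0.46959009 0.01748499 1.2808278 ]
[[ 9.47063344e-01  3.21046084e-01 -6.58872052e-04]
 [ 3.21046733e-01 -9.47062116e-01  1.53106419e-03]
 [-1.32450595e-04 -1.66154350e-03 -9.99998611e-01]] 0.1
```

View pics/scene0.png

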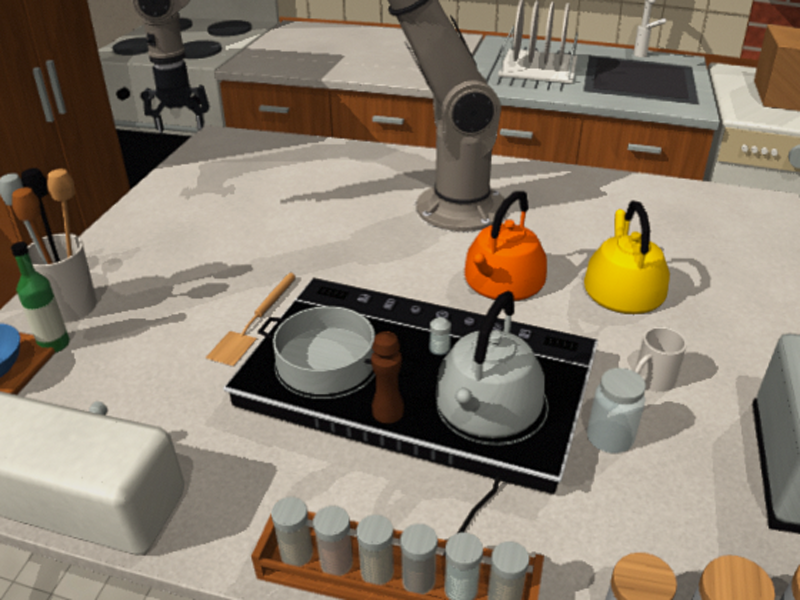

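View pics/top0.png

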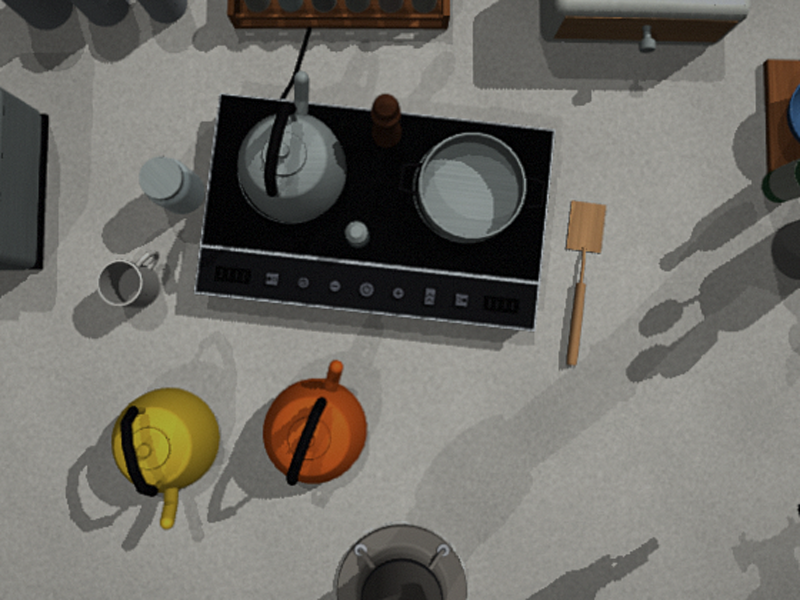

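The steel kettle at top-view (292,165) stands on the left zone, and the pan at (470,187) on the right. The orange (315,430) and yellow (167,440) kettles are look-alikes standing off the hob. The key row runs from (272,279) to (461,300), with power at about (366,290) and boost at about (429,297). I'll enlarge the row to confirm.

```bash
python3 - <<'E'
from bench import arm
import cv2
im=arm.snapshot("top")[:,:,::-1]
c=im[180:235,175:335]   # x5
cv2.imwrite("pics/crop.png",cv2.resize(c,None,fx=5,fy=5,interpolation=cv2.INTER_CUBIC))
E
```

```text
(no output)
```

View pics/crop.png

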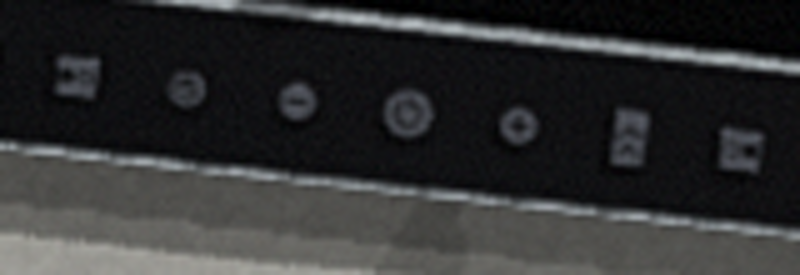

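Left to right, the crop shows zone-left (77,77), timer (187,88), minus (297,101), power (408,113, large ring), plus (519,126), boost (630,138, chevrons) and zone-right (741,151). The left key's left circle is filled in. Next I'll compute positions by fitting a line through all seven keys.

```bash
cat >h.py <<'E'
from bench import arm
import numpy as np,cv2
def unproj(name,px,z,m=None):
    m=m or arm.camera_model(name)
    n=cv2.undistortPoints(np.array(px,float).reshape(-1,1,2),np.array(m["mtx"]),np.array(m["dist"]))[:,0]
    R=np.array(m["R"]);c=-R.T@np.array(m["t"])
    d=np.c_[n,np.ones(len(n))]@R
    return c+d*((z-c[2])/d[:,2])[:,None]
crop=np.array([(77,77),(187,88),(297,101),(408,113),(519,126),(630,138),(741,151)])
E
python3 - <<'E'
from h import *
P=unproj("top",crop/5-.4+[175,180],.07)[:,:2]
k=np.arange(7)-3
A=np.c_[np.ones(7),k]; s=np.linalg.lstsq(A,P,rcond=None)[0]
F=A@s; print(P.round(4),F.round(4),np.linalg.norm(s[1]),s[1])
d=s[1]/np.linalg.norm(s[1]); F=s[0]+np.outer(k,d)*.055
np.save("keys.npy",F)
y=-d; x=np.array([y[1],-y[0]])  # hob axes
print("yaw",np.degrees(np.arctan2(x[1],x[0])))
K=unproj("top",[(292*.7,165*.7)],.15)[0]; H=s[0]+.14*x
print("kettle in hob frame",x@(K[:2]-H),y@(K[:2]-H))
# tool rotations, y along hob x or hob y
for yv in (x,-x,y,-y):
    Y=np.r_[yv,0];Z=np.array([0,0,-1.]);R=np.c_[np.cross(Y,Z),Y,Z]
    for i in(3,0,5):
        q=arm.inverse_kinematics([*F[i],.12],R);print(i,None if q is None else np.round(q,2))
E
```

```text
[[ 0.5563  0.2258]
 [ 0.5512  0.1713]
 [ 0.5452  0.117 ]
 [ 0.5396  0.0622]
 [ 0.5336  0.0075]
 [ 0.5281 -0.0472]
 [ 0.5221 -0.102 ]] [[ 0.5566  0.226 ]
 [ 0.5509  0.1714]
 [ 0.5452  0.1167]
 [ 0.5394  0.0621]
 [ 0.5337  0.0074]
 [ 0.528  -0.0472]
 [ 0.5223 -0.1018]] 0.05494272757285031 [-0.0057286  -0.05464327]
yaw -5.984813202031123
kettle in hob frame 0.04318887937856121 0.13944162950049915
3 [ 0.28  0.48 -0.64  1.94  0.37  0.85 -0.67]
0 [ 0.24  0.72 -1.04  1.79  0.7   1.06 -1.17]
5 [ 0.4   0.43 -0.53  1.97  0.3   0.81 -0.4 ]
3 [ 0.63  0.71 -1.19  1.92  0.77  1.06  2.15]
0 [ 0.31  0.81 -1.19  1.78  0.83  1.15  1.89]
5 [-0.89  0.79  1.27  2.05 -0.92  1.04 -2.39]
3 [ 0.41  0.53 -0.82  1.93  0.49  0.89  0.8 ]
0 [ 0.28  0.76 -1.11  1.78  0.76  1.1   0.36]
5 [ 0.55  0.48 -0.72  1.96  0.42  0.85  1.07]
3 [ 0.15  0.44 -0.48  1.95  0.27  0.82 -2.15]
0 [-0.03  0.56 -0.61  1.8   0.39  0.91 -2.5 ]
5 [ 0.21  0.4  -0.29  1.99  0.16  0.78 -1.85]
```

The key spacing fits to 0.06 mm, and the kettle sits at hob y=+0.14, so the left zone key is the right one. I'll press power first.

```bash
cat >>h.py <<'E'
F=np.load("keys.npy"); d=(F[6]-F[0])/np.linalg.norm(F[6]-F[0])
Y=np.array([-d[1],d[0],0]);Z=np.array([0,0,-1.]);R=np.c_[np.cross(Y,Z),Y,Z]
def press(i):
    p=F[i]
    arm.move_l([*p,.082],rate=.06); arm.wait(.2)
    f0=arm.read_force()
    hit=arm.move_l([*p,.0642],rate=.012,until_force=5.5)
    arm.wait(.25)
    print(i,hit,np.round(arm.read_eef_pos(),4),"target",p.round(4),"dF",np.round(np.array(arm.read_force())-f0,2))
    arm.move_l([*p,.12],rate=.06)
    print("t",arm.read_time())
E
python3 - <<'E'
from h import *
arm.set_gripper(0.0)
arm.move_to([*F[3],.22],R)
print(arm.read_time(),arm.read_eef_pos(),np.abs(arm.read_tcp_rot()-R).max(),arm.read_grip_width())
arm.move_l([*F[3],.12],rate=.1)
cv2.imwrite("pics/w.png",arm.snapshot("wrist")[:,:,::-1])
cv2.imwrite("pics/s1.png",arm.snapshot("scene")[:,:,::-1])
E
```

```text
3.6417 [0.53970389 0.06091317 0.21986461] 0.002013770600702597 0.0010981421651591542
```

View pics/w.png

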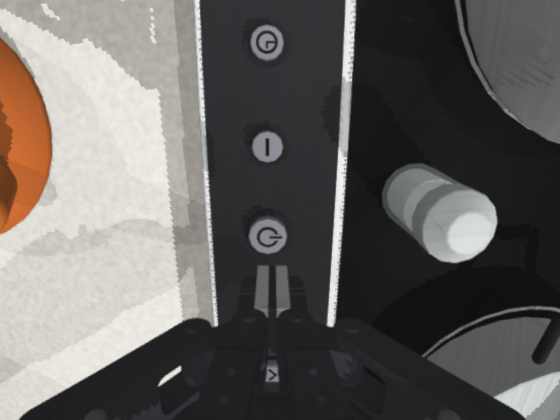

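View pics/s1.png

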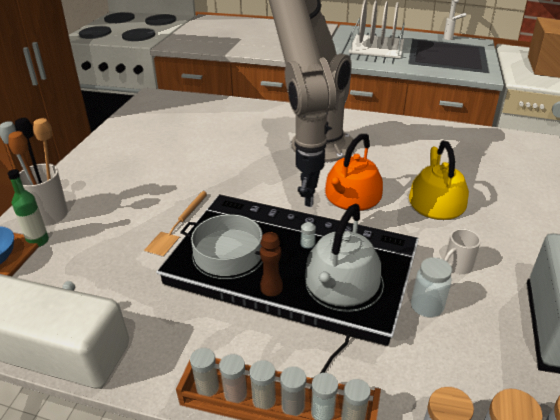

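The fingertip hovers beside the power key at wrist (267,236), with minus at (267,147) and timer at (266,42). Everything else is clear and undisturbed. I'll check the position through the wrist calibration, then press power if it agrees.

```bash
python3 - <<'E'
from h import *
W=unproj("wrist",[(267,236),(267,147),(266,42)],.07)
err=W[:,:2]-F[[3,2,1]];print(err.round(4))
if np.abs(err).max()<.005: press(3)
E
```

```text
[[-0.003   0.0015]
 [-0.0028  0.0012]
 [-0.0032  0.0015]]
3 True [0.5394 0.0621 0.0661] target [0.5394 0.0621] dF [-0.91  0.62  4.73]
t 8.4083
```

Power went 3.9 mm down at about 4.7 N, so it counted. Zone-left is next, then boost.

```bash
python3 - <<'E'
from h import *
arm.move_l([*F[0],.12],R,rate=.1); press(0)
cv2.imwrite("pics/s2.png",arm.snapshot("scene")[:,:,::-1])
E
```

```text
0 True [0.5566 0.2262 0.0662] target [0.5566 0.2262] dF [-1.77  0.27  6.28]
t 13.725
```

View pics/s2.png

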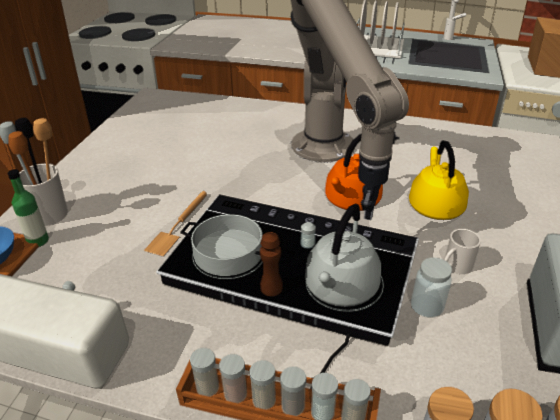

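Zone-left is pressed (3.8 mm). The gripper at (370,195) is clear of the kettle at (345,270), and nothing has moved.

```bash
python3 - <<'E'
from h import *
arm.move_l([*F[5],.12],R,rate=.1); press(5)
arm.move_l([*F[5],.22],rate=.1)
cv2.imwrite("pics/t3.png",arm.snapshot("top")[:,:,::-1])
print(arm.read_time(),arm.read_force())
E
```

```text
5 True [ 0.528  -0.0473  0.0661] target [ 0.528  -0.0473] dF [-0.94  0.31  6.01]
t 20.1917
21.3917 [0.58264374 0.28873177 0.70566178]
```

View pics/t3.png

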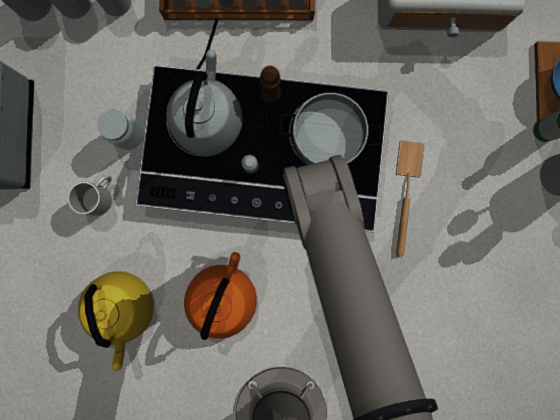

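The kettle (204,117), pan (329,130), salt (250,163) and mill (270,83) are all where they were, and the arm is touching nothing.

```bash
python3 -c "
from bench import arm
print(arm.close_job())"
```

```text
the job is handed in; nothing more can be done
None
```

I pressed and released power, zone-left and boost in that order, each about 3.9 mm down at roughly 5–6 N; nothing else appears to have moved in the final pictures, and I handed the job in at about 21 s.

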